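Gauge the pump sleeves

ROBOT

A 6-joint arm with a two-finger parallel gripper is mounted at the origin on the work surface. World frame = base frame: x ahead of the robot, y to its left, z up, the work surface at z = 0. Lengths are in mm, angles in degrees, forces in N, time in s.
With the tool pointing down it reaches from about 350 to 850 mm from the base axis. Payload 8.1 kg.
Tool frame: the origin (TCP) lies at the very end of the fingers, on their centre line; the grasp point (between the pads) lies 19 mm behind it; z points along the fingers, y is the line along which they close (so a half turn about z gives the same grasp; the last joint's range is limited). The gripper opens to 85 mm and grips with 20 to 120 N. Pads are 22 mm wide; open, the fingers measure 114 mm over their backs; the gripper's body (76 mm by 85 mm) begins 54 mm behind the grasp point. The pads swing forward as they close: fully open they stand 13 mm farther back than shut.
Start: joints at [-69.007, 7.471, 85.268, -0, 87.261, -4.893], TCP at [261.971, -539.793, 231.292] pointing down, gripper open.
Joint ranges: [-169.43, 169.43], [-51.17, 129.36], [1.28, 143.12], [-76.62, 256.62], [0, 156.53], [-152.29, 152.29]. Speed limits (degrees/s): [136.94, 136.94, 159.86, 180, 180, 180].

INTERFACE

Orientations are given as [roll, pitch, yaw] about the fixed x, y, z axes, in that order (R = Rz(yaw) Ry(pitch) Rx(roll)).
In Python, from bench import * gives the robot as it stands.
- The arm moves only by the tool play_rows, never from a script. Its argument "increments" is a list of rows, each a list of 3 entries, a list of its own where there are three numbers: the gripper's target within -1 to 1 (fully open at 1, half-way at 0, shut at -1), then the shift along the tool's x, y, z in mm, then the turn about the tool's z in rad. A call has 1 to 12 rows; each row shifts and turns the commanded pose from where the row before left it, along the tool's axes as they then stand; what a row does not reach is not made up. A row lasts 1/12 s, in which the tool goes at most 41.7 mm and 7.16 degrees, less where a joint would pass 70% of its speed; a pose out of reach is approached as far as the arm can. A call is refused whole if a number of a shift passes 41.7 or a number of a turn 0.125, either way. A call with a gripper value outside its range is refused whole. The fingers move at their own pace and stop on an object; "force" is the grip in N (left out, the last holds). Time passes only in rows, so rows that do not move let the fingers close. It gives the time, the measured TCP pose, the force, the opening and the grip force at its end, in the units of the state.
- sense(): the state, without advancing time (a new reading comes with each control period).
- snapshot(name): name is "side" or "top" or "wrist"; returns a dict with "color" (480x640x3 uint8, red, green, blue), "intrinsics" (3x3 intrinsics, pixels), "world_from_camera" (4x4, takes a point from camera to world coordinates). Camera axes: x right, y down, z forward; pixel columns grow to the right and rows downward; lengths in mm; the calibration is good to about 2 mm. The wrist camera is an equidistant fisheye: a pixel r from the principal point sees the ray r / f radians off the axis. A picture is of the moment at which its call begins. There is no depth.
- hand_in(): hands the job in; it is judged then, once.
Trained networks look in a picture, given as the dict that the camera call returned (one of the last four; its "shot" number tells which), for a name from the list of things; names that differ only in an ending like _2 or _b are one class to them, and where a whole thing is asked for, a point or a joint stands for the part that bears it (a point fixed in the world has none). Each returns a list of dicts, best first, with "p" (0 to 1); they miss things now and then, are a little off and sometimes report something else, mostly with a low value. They report only what shows in the picture. A call takes as long as a camera call.
- find_in(query, picture): "xyz" ([x, y, z] in mm, in the coordinates of the camera as it stood for that picture, good to about 4 mm: the middle of the surface that is visible of it).
- regions_of(query, picture): "mask" (480x640 bool, what is visible of it).
- pinpoint(query, picture): "xyz" ([x, y, z] in mm, in the coordinates of the camera as it stood for that picture, good to about 4 mm: a listed point, or the origin of a listed thing).
The state is a dict: "time": time; "joint_pos": joint angles; "qd": joint speeds; "joint_efforts": joint torques, N m; "tool_pos": TCP position; "tcp_rot": TCP orientation; "ft_force": force on the tool from outside, world axes, zero at the start; "wrist_torque": the same for the moment, N m; "finger_gap": finger opening in mm; "grip_force": force on a finger pad.
Only numpy, scipy, OpenCV 4.12 (cv2) and the standard library are available. Lean on these libraries where they do the work, as an engineer would, in place of code of your own. Each camera call takes 0.05 s, during which the arm holds its last target. There are 200 camera calls.

TASK

One of the two sleeves fits the ring gauge and the other is oversize; a gentle trial from the lead-in rails (the end without the stop) tells which, never forcing it. Slide the one that fits right through the ring, from the lead-in rails onto the run-out rails (the end with the stop), and leave it lying there clear of the ring; lay the oversize one flat in the blue wire basket. Do not drop the sleeves, and leave the other things on the bench where they are.

Things in the scene. Friction and masses are not known exactly. Their poses are not given: they have to be found in the camera images.
- sleeve_1: pump sleeve lying in a cradle: rust-brown cylinder, bright band at each end, flush black end plugs (a solid cylinder to handle), 130 mm long, 0.4 to 0.65 kg. One sleeve is 40 mm in diameter (fits the gauge), the other 46 mm (too big); a trial tells. Origin at its middle on its axis; x along the sleeve, either end may lead.
- sleeve_2: pump sleeve lying in a cradle: rust-brown cylinder, bright band at each end, flush black end plugs (a solid cylinder to handle), 130 mm long, 0.4 to 0.65 kg. One sleeve is 40 mm in diameter (fits the gauge), the other 46 mm (too big); a trial tells. Origin at its middle on its axis; x along the sleeve, either end may lead.
- cradle_1: fixed low timber cradle, 120 x 46 mm, a sleeve lying along its x on four blocks 22 mm high (at 41 to 59 mm either way along x, outer faces 20 mm from the middle line), so the middle is free for fingers; the 40 mm sleeve's axis lies 38 mm, the 46 mm one's 42 mm above the table. Origin on the table under its centre.
- cradle_2: fixed low timber cradle, 120 x 46 mm, a sleeve lying along its x on four blocks 22 mm high (at 41 to 59 mm either way along x, outer faces 20 mm from the middle line), so the middle is free for fingers; the 40 mm sleeve's axis lies 38 mm, the 46 mm one's 42 mm above the table. Origin on the table under its centre.
- gauge: fixed ring gauge: upright steel plate 74 mm wide, 20 mm thick along y, top 98 mm above the table, with a 43 mm through bore along y, between two pairs of slide rails on a base 70 mm wide, 12 mm high. A gripper from above cannot follow a sleeve through the plate: let go and take it again on the far side. Origin on the table under the plate's middle.
- gauge_ring (a point): centre of the gauge's bore, on its axis, in the middle of the plate's thickness, 62 mm above the table; axes as the gauge's: y along the bore, +y towards the lead-in rails, -y towards the run-out rails and stop. A 40 mm sleeve on the rails lies exactly on this axis; a 46 mm one lies 3.4 mm higher and butts against the plate.
- gauge_leadin (a point): on the bore's axis, 95 mm to +y of the ring's centre, over the middle of the lead-in rails (16 to 166 mm from the ring's centre). Rails: two 8 mm round bars, 12 mm either side of the middle line (32 mm over all), tops 45 mm above the table; a sleeve laid on them settles in line and slides freely, fingers go outside them.
- gauge_runout (a point): on the bore's axis, 115 mm to -y of the ring's centre, over the middle of the run-out rails (16 to 212 mm from the ring's centre; same rails and height), which end in an upright stop 40 mm wide, 70 mm high.
- basket: open blue wire basket, fixed to the table, 210 mm along its x, 140 mm along its y, 55 mm high, walls 5 mm, floor 4 mm. Origin on the table under its centre.
- basket_floor (a point): centre of the basket's floor, 4 mm above the table; same axes as the basket.
- hub_a: bystander: grey flanged hub, flange 72 mm across, 45 mm high. Origin under its centre.
- hub_b: bystander: rusty flanged hub, flange 68 mm across, 40 mm high. Origin under its centre.
- hub_c: bystander: grey flanged hub, flange 76 mm across, 48 mm high. Origin under its centre.
- collar: bystander: grey collar ring, 56 mm across, 22 mm high. Origin under its centre.
- wrench: bystander: steel wrench lying flat, about 180 mm long. Origin under it.
- oil_bottle: bystander: grey plastic bottle, 56 mm across, 130 mm high. Origin under its centre.
- grease_tin: bystander: aluminium tin, 72 mm across, 60 mm high. Origin under its centre.

How it is judged:
By the outcome, as a careful person would: the job done as asked, in the order asked, and still so for the second after the job is handed in, with the robot touching nothing.
It also fails if it takes over 72 s, if anything falls off the work surface, if the arm or the gripper's body presses on something with over 40 N, if the wrist force passes 120 N, or if a joint passes its speed limit or range.

## Working session

There is one attempt and no reset: what is moved stays moved. The work goes in short steps, Python scripts to look and compute and a tool call to move; the robot and the scene stay as the last step left them, time stands still between calls to the robot, and variables do not carry over. Pictures are saved under pics/ and viewed, at most 10 in all, crops included, and the job is handed in when it is done.

Besides the shell and the picture viewer there is one more tool, called after "Request:" as a command line: name --argument value ..., lists and objects as JSON in quotes. play_rows: Moves the arm, as the interface text tells. Its arguments: {"type":"object","properties":{"increments":{"type":"array","items":{"type":"array"}},"force":{"type":"number"}},"required":["increments"]}

```bash
mkdir -p pics; ls
cat > h.py <<'E'
from bench import *
import numpy as np, cv2
def w(pic,p): 
    T=np.array(pic["world_from_camera"]); return (T@np.r_[p,1])[:3]
def save(pic,n): cv2.imwrite(f"pics/{n}.png",pic["color"][:,:,::-1])
def loc(names,pic,f=pinpoint,k=3):
    for n in names:
        for d in f(n,pic)[:k]: print(f.__name__,n,round(d["p"],2),np.round(w(pic,d["xyz"]),0))
E
python3 - <<'E'
from h import *
s=sense();print(s)
for c in ("top","side"):
    p=snapshot(c);save(p,c+"0");print(c)
    loc(["sleeve_1","cradle_1","gauge","gauge_ring","gauge_leadin","gauge_runout","basket","basket_floor","oil_bottle","grease_tin","hub_a","collar"],p)
E
```

```text
pics
{'time': 0.0, 'joint_pos': array([-6.90046229e+01,  7.51284799e+00,  8.53296463e+01, -8.43923792e-04,
        8.72611111e+01, -4.89309336e+00]), 'qd': array([ 0.00078442,  0.04646571, -0.04675392, -0.09123665, -0.02765862,
       -0.05629023]), 'joint_efforts': array([ 1.28803309e-03, -5.69404364e+01, -5.00545156e+01, -4.84017050e-05,
        1.48191716e-02,  3.19157232e-05]), 'tool_pos': array([ 261.7910587 , -539.26855251,  230.26446992]), 'tcp_rot': array([-1.79896700e+02, -7.99739246e-03,  2.58885044e+01]), 'ft_force': array([-0.01988602, -0.1960466 , -0.30535472]), 'wrist_torque': array([ 0.04797394,  0.03838251, -0.02853331]), 'grip_force': 0.0, 'finger_gap': 85.44364040223365}
top
call sleeve_1 0.69 [639. 206.  42.]
call sleeve_1 0.6 [649. -22.  42.]
call cradle_1 0.69 [638. 208.   2.]
call cradle_1 0.48 [652. -21.  -2.]
call gauge_ring 0.94 [474.  63.  63.]
call gauge_leadin 0.8 [456. 157.  65.]
call gauge_runout 0.87 [486. -48.  60.]
call basket 0.7 [ 580. -362.    0.]
call basket_floor 0.89 [ 577. -366.    6.]
call oil_bottle 0.78 [681. 379.   2.]
call oil_bottle 0.72 [404. 388.  -1.]
call grease_tin 0.59 [ 727. -272.   -2.]
call hub_a 0.82 [764. 108.   2.]
call hub_a 0.73 [563. 349.  -3.]
call hub_a 0.56 [ 717. -175.   -1.]
call collar 0.77 [ 388. -205.    1.]
side
call sleeve_1 0.59 [639. 205.  40.]
call sleeve_1 0.56 [647. -25.  39.]
call cradle_1 0.76 [647. -19.   1.]
call cradle_1 0.56 [636. 206.   5.]
call gauge 0.97 [475.  62.  -2.]
call gauge_ring 0.94 [472.  63.  63.]
call gauge_ring 0.42 [ 575. -362.    8.]
call gauge_leadin 0.62 [459. 163.  66.]
call gauge_runout 0.56 [492. -50.  67.]
call basket 0.74 [ 579. -365.   -4.]
call basket 0.36 [404. 389.   1.]
call basket_floor 0.91 [ 581. -362.    5.]
call oil_bottle 0.81 [681. 380.   0.]
call grease_tin 0.83 [ 726. -273.   -1.]
call hub_a 0.74 [762. 102.   1.]
call hub_a 0.74 [ 717. -177.   -0.]
call hub_a 0.67 [560. 343.   1.]
```

View pics/top0.png

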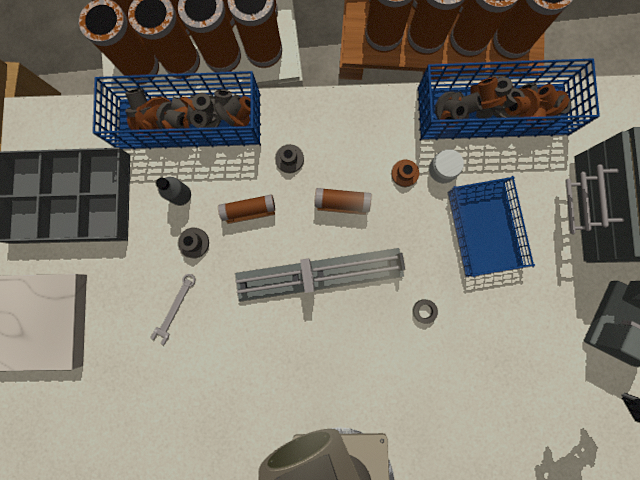

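View pics/side0.png

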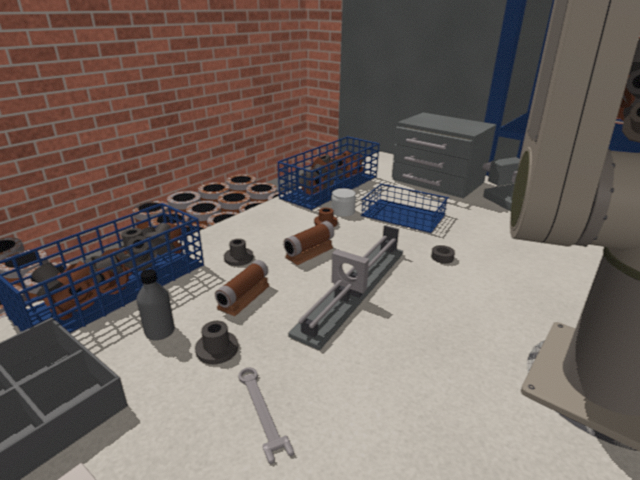

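The top view shows the sleeves at (247,209) and (343,201), the ring plate at (307,276) on rails running from (237,287) to (403,262), and the blue basket at (490,228). The networks agree with this. Next I need the axis directions and the diameters.

```bash
cat >> h.py <<'E'
def plane(pic,uv,z):
    K=np.array(pic["intrinsics"]);T=np.array(pic["world_from_camera"])
    uv=np.atleast_2d(uv).astype(float)
    d=np.c_[(uv[:,0]-K[0,2])/K[0,0],(uv[:,1]-K[1,2])/K[1,1]]
    if pic.get("fish"):
        r=np.hypot(*d.T)+1e-9; d=np.c_[d*(np.sin(r)/r)[:,None],np.cos(r)]
    else: d=np.c_[d,np.ones(len(d))]
    D=d@T[:3,:3].T; o=T[:3,3]; return o+D*((z-o[2])/D[:,2])[:,None]
def rect(pic,mask,z):
    v,u=np.nonzero(mask); P=plane(pic,np.c_[u,v],z)[:,:2].astype(np.float32)
    (c,s,a)=cv2.minAreaRect(P); b=cv2.boxPoints((c,s,a)); e=[b[1]-b[0],b[2]-b[1]]
    e=max(e,key=np.linalg.norm); return np.round(c,1),np.round(sorted(s),1),round(np.degrees(np.arctan2(e[1],e[0]))%180,1)
E
python3 - <<'E'
from h import *
p=snapshot("top")
for n,z in (("sleeve_1",40),("gauge",30),("basket",30),("cradle_1",20)):
    for d in regions_of(n,p)[:2]: print(n,round(d["p"],2),d["mask"].sum(),rect(p,d["mask"],z))
p=snapshot("wrist");print(p["intrinsics"],p["world_from_camera"])
E
```

```text
sleeve_1 0.82 1141 (array([650.6, -20.4]), array([ 51.3, 133.4]), np.float32(83.2))
sleeve_1 0.73 913 (array([638.1, 209.1]), array([ 40.3, 134.9]), np.float32(99.4))
gauge 0.8 4999 (array([476.3,  38.6]), array([ 80.7, 398.8]), np.float32(95.7))
basket 0.87 5738 (array([ 580.1, -362.4]), array([159.9, 216.8]), np.float32(8.6))
cradle_1 0.77 217 (array([617.6, 201.3]), array([ 13.5, 116.9]), np.float32(99.9))
cradle_1 0.63 78 (array([626.8, -17.3]), array([  6.6, 106.4]), np.float32(82.7))
[[371.64829954   0.         319.38284371]
 [  0.         371.64829954 244.0275143 ]
 [  0.           0.           1.        ]] [[ 4.36112693e-01 -8.57660038e-01 -2.72442614e-01  3.32650349e+02]
 [-8.99891953e-01 -4.15792861e-01 -1.31570394e-01 -5.04481871e+02]
 [-4.37024439e-04  3.02548435e-01 -9.53133912e-01  3.74054329e+02]
 [ 0.00000000e+00  0.00000000e+00  0.00000000e+00  1.00000000e+00]]
```

```bash
cat >> h.py <<'E'
def state():
    s=sense();return dict(t=round(s["time"],2),p=np.round(s["tool_pos"],1),rpy=np.round(s["tcp_rot"],1),F=np.round(s["ft_force"],1),gap=round(s["finger_gap"],1),grip=round(s["grip_force"],1))
def plan(x,y,z,yaw,n,g,start=None,m=None):
    "rows from start (default measured) to target: n rows travel, turn over first m rows"
    s=sense(); P=np.array(s["tool_pos"]) if start is None else np.array(start[:3],float)
    a=np.radians(s["tcp_rot"][2] if start is None else start[3]); m=m or n
    da=(np.radians(yaw)-a+np.pi)%(2*np.pi)-np.pi; d=(np.array([x,y,z])-P)/n; out=[]
    for i in range(n):
        c,q=np.cos(a),np.sin(a); t=-da/m if i<m else 0
        out.append([g,[round(float(c*d[0]+q*d[1]),1),round(float(q*d[0]-c*d[1]),1),round(float(-d[2]),1)],round(float(t),4)]); a-=t
    for k in range(0,n,12): print(str(out[k:k+12]).replace(" ",""))
E
python3 - <<'E'
from h import *
plan(638,207,170,99.5,22,1,start=[261.97,-539.8,231.3,25.9],m=12)
E
```

```text
[[1,[30.2,-23.1,2.8],-0.107],[1,[32.5,-19.7,2.8],-0.107],[1,[34.4,-16.1,2.8],-0.107],[1,[35.9,-12.4,2.8],-0.107],[1,[37.1,-8.4,2.8],-0.107],[1,[37.7,-4.4,2.8],-0.107],[1,[38.0,-0.4,2.8],-0.107],[1,[37.8,3.7,2.8],-0.107],[1,[37.2,7.7,2.8],-0.107],[1,[36.2,11.6,2.8],-0.107],[1,[34.7,15.4,2.8],-0.107],[1,[32.9,19.1,2.8],-0.107]]
[[1,[30.7,22.5,2.8],0.0],[1,[30.7,22.5,2.8],0.0],[1,[30.7,22.5,2.8],0.0],[1,[30.7,22.5,2.8],0.0],[1,[30.7,22.5,2.8],0.0],[1,[30.7,22.5,2.8],0.0],[1,[30.7,22.5,2.8],0.0],[1,[30.7,22.5,2.8],0.0],[1,[30.7,22.5,2.8],0.0],[1,[30.7,22.5,2.8],0.0]]
```

Request:
play_rows --increments '[[1, [30.2, -23.1, 2.8], -0.107], [1, [32.5, -19.7, 2.8], -0.107], [1, [34.4, -16.1, 2.8], -0.107], [1, [35.9, -12.4, 2.8], -0.107], [1, [37.1, -8.4, 2.8], -0.107], [1, [37.7, -4.4, 2.8], -0.107], [1, [38.0, -0.4, 2.8], -0.107], [1, [37.8, 3.7, 2.8], -0.107], [1, [37.2, 7.7, 2.8], -0.107], [1, [36.2, 11.6, 2.8], -0.107], [1, [34.7, 15.4, 2.8], -0.107], [1, [32.9, 19.1, 2.8], -0.107]]' --force 40

```text
time: 2.6
tool_pos: [467.8, -130.9, 197.9]
tcp_rot: [180.0, 0.0, 99.8]
ft_force: [0.3, -0.6, -0.0]
finger_gap: 85.4
grip_force: 0.0
```

Request:
play_rows --increments '[[1, [30.7, 22.5, 2.8], 0], [1, [30.7, 22.5, 2.8], 0], [1, [30.7, 22.5, 2.8], 0], [1, [30.7, 22.5, 2.8], 0], [1, [30.7, 22.5, 2.8], 0], [1, [30.7, 22.5, 2.8], 0], [1, [30.7, 22.5, 2.8], 0], [1, [30.7, 22.5, 2.8], 0], [1, [30.7, 22.5, 2.8], 0], [1, [30.7, 22.5, 2.8], 0], [1, [0, 0, 0], 0], [1, [0, 0, 0], 0]]'

```text
time: 3.6
tool_pos: [638.4, 209.0, 168.0]
tcp_rot: [-179.9, 0.0, 99.6]
ft_force: [-0.7, -0.7, -0.2]
finger_gap: 85.2
grip_force: 0.0
```

Run:
```python
from h import *
print(state())
p=snapshot("wrist");save(p,"w1")
loc(["sleeve_1","cradle_1","gauge_ring","gauge_leadin","gauge_runout"],p)
p["fish"]=1
for d in regions_of("sleeve_1",p)[:2]: print(round(d["p"],2),rect(p,d["mask"],38))
print(state())
```

```text
{'t': 3.6, 'p': array([638.4, 209. , 168. ]), 'rpy': array([-179.9,    0. ,   99.6]), 'F': array([-0.7, -0.7, -0.2]), 'gap': 85.2, 'grip': 0.0}
call sleeve_1 0.63 [638. 207.  36.]
call gauge_ring 0.73 [470.  66.  63.]
call gauge_leadin 0.68 [462. 164.  66.]
call gauge_runout 0.96 [492. -46.  65.]
0.79 (array([658.9,  40.4]), array([39.3, 47.1]), np.float32(175.8))
0.67 (array([639.9, 204. ]), array([ 41.6, 140.3]), np.float32(100.0))
{'t': 3.95, 'p': array([638.9, 206. , 170.6]), 'rpy': array([179.9,  -0. ,  99.4]), 'F': array([ 0.3, -0.7, -0.9]), 'gap': 85.4, 'grip': 0.0}
```

View pics/w1.png

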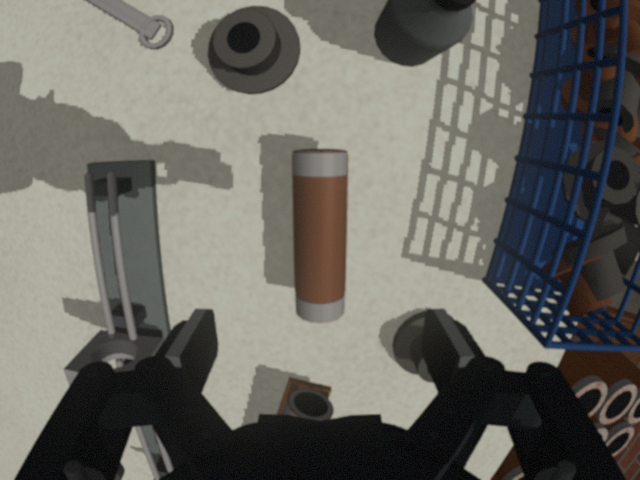

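The wrist view shows sleeve A upright and centred in the frame at (320,235), in line with the tool. The ring plate is at (120,360). I'll descend and grip.

Request:
play_rows --increments '[[1, [0, 0, 25], 0], [1, [0, 0, 25], 0], [1, [0, 0, 25], 0], [1, [0, 0, 25], 0], [1, [0, 0, 20], 0], [1, [0, 0, 15], 0], [1, [0, 0, 10], 0], [1, [0, 0, 5], 0], [1, [0, 0, 0], 0], [-0.6, [0, 0, 0], 0], [-0.6, [0, 0, 0], 0], [-0.6, [0, 0, 0], 0]]' --force 40

```text
time: 4.95
tool_pos: [639.9, 207.5, 21.4]
tcp_rot: [179.9, -0.0, 99.5]
ft_force: [-0.4, -1.1, -0.2]
finger_gap: 51.1
grip_force: 0.0
```

Request:
play_rows --increments '[[-0.6, [0, 0, 0], 0], [-0.6, [0, 0, 0], 0], [-0.6, [0, 0, 0], 0], [-0.6, [0, 0, 0], 0]]'

```text
time: 5.28
tool_pos: [638.9, 207.3, 21.1]
tcp_rot: [180.0, -0.0, 99.5]
ft_force: [-4.5, -0.7, 6.8]
finger_gap: 39.0
grip_force: 39.6
```

A grips at 39 mm, so it is the 40 mm sleeve that should fit. I'll carry it above the lead-in rails and take a close look there.

Request:
play_rows --increments '[[-0.6, [0, 0, -12], 0], [-0.6, [0, 0, -25], 0], [-0.6, [0, 0, -35], 0], [-0.6, [0, 0, -35], 0], [-0.6, [-2, -15, -18], 0.019], [-0.6, [-2, -27, 0], 0], [-0.6, [-2, -28, 0], 0], [-0.6, [-2, -28, 0], 0], [-0.6, [-2, -28, 0], 0], [-0.6, [-2, -27, 0], 0], [-0.6, [-2, -21, 0], 0], [-0.6, [-2, -11, 0], 0]]'

```text
time: 6.28
tool_pos: [455.2, 163.7, 144.4]
tcp_rot: [-179.9, 0.0, 98.4]
ft_force: [-0.7, 0.2, -5.5]
finger_gap: 38.7
grip_force: 42.0
```

Request:
play_rows --increments '[[-0.6, [0, 0, 0], 0], [-0.6, [0, 0, 0], 0]]'

```text
time: 6.45
tool_pos: [458.0, 164.1, 145.2]
tcp_rot: [180.0, -0.0, 98.4]
ft_force: [1.1, -0.4, -4.9]
finger_gap: 39.0
grip_force: 42.1
```

Run:
```python
from h import *
for i in range(2): print(state()); p=snapshot("wrist")
save(p,"w2"); np.savez("w2",K=p["intrinsics"],T=p["world_from_camera"])
loc(["gauge_ring","gauge_leadin","gauge_runout","sleeve_1"],p)
print(state())
```

```text
{'t': 6.45, 'p': array([458. , 164.1, 145.2]), 'rpy': array([180. ,  -0. ,  98.4]), 'F': array([ 1.1, -0.4, -4.9]), 'gap': 39.0, 'grip': 42.1}
{'t': 6.5, 'p': array([458.6, 164.2, 145.3]), 'rpy': array([179.9,  -0. ,  98.4]), 'F': array([ 0.7,  0.8, -5.2]), 'gap': 38.9, 'grip': 42.1}
call gauge_ring 0.61 [637. 205.   0.]
call gauge_leadin 0.72 [637. 206.  -1.]
call sleeve_1 0.63 [652. -23.  43.]
call sleeve_1 0.58 [460. 163. 160.]
{'t': 6.75, 'p': array([458.6, 164.2, 144.7]), 'rpy': array([-180. ,   -0. ,   98.4]), 'F': array([ 0.4, -0.4, -6.5]), 'gap': 39.0, 'grip': 42.1}
```

View pics/w2.png

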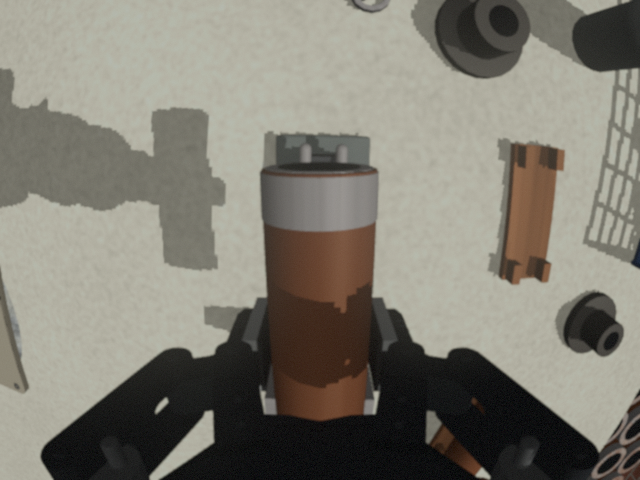

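The held sleeve covers the rails. The rail ends still show at (306,150) and (342,150), and the base end at (277..370,135). I'll use these to fix the gauge's middle line.

Run:
```python
from h import *
d=np.load("w2.npz");p=dict(intrinsics=d["K"],world_from_camera=d["T"],fish=1)
print(np.round(plane(p,[[306,147],[342,147]],43),1), np.round(plane(p,[[277,136],[370,136],[277,166],[370,166]],12),1))
a=np.radians(98.4);u=np.array([np.cos(a),np.sin(a)]);n=np.array([u[1],-u[0]])
for q in ([459,161],[472,64],[490,-48],[458.6,164.2]): print(q,np.round([np.dot(q,u),np.dot(q,n)],1))
m=plane(p,[[324,147]],43)[0,:2];print(m@u,m@n)
t=snapshot("top");img=cv2.cvtColor(t["color"],cv2.COLOR_RGB2BGR);
cv2.imwrite("pics/t2.png",cv2.resize(img[230:320,220:420],(800,360),interpolation=cv2.INTER_CUBIC));np.savez("t2",K=t["intrinsics"],T=t["world_from_camera"])
```

```text
[[441.5 230.   43. ]
 [464.7 233.5  43. ]] [[418.3 233.8  12. ]
 [486.  243.8  12. ]
 [421.2 211.5  12. ]
 [489.7 221.6  12. ]]
[459, 161] [ 92.2 477.6]
[472, 64] [ -5.6 476.3]
[490, -48] [-119.1  477.7]
[458.6, 164.2] [ 95.4 477.7]
163.00955624741854 482.0670643996774
```

View pics/t2.png

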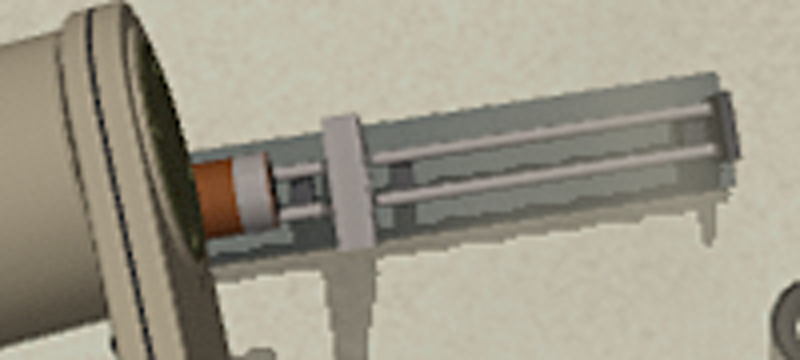

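Run:
```python
from h import *
d=np.load("t2.npz");p=dict(intrinsics=d["K"],world_from_camera=d["T"])
a=np.radians(98.4);u=np.array([np.cos(a),np.sin(a)]);n=np.array([u[1],-u[0]])
f=lambda q:np.array(q)/4+[220,230]
Q=plane(p,[f(q) for q in ([378,157],[378,200],[712,110],[712,150],[285,172],[285,213])],45)[:,:2]
for q in Q: print(np.round(q,1),round(q@u,1),round(q@n,1))
v=(Q[2]+Q[3]-Q[0]-Q[1]);print(np.degrees(np.arctan2(-v[1],-v[0])))
P=plane(p,[f(q) for q in ([323,118],[360,115])],98)[:,:2];print(P,P@u,P@n)
```

```text
[487.3  48.6] -23.1 489.2
[462.5  49.1] -19.0 464.7
[ 510.1 -144.8] -217.8 483.5
[ 487.1 -143.8] -213.5 460.9
[479.8 102.7] 31.5 489.7
[456.2 103.1] 35.3 466.3
96.99462781510881
[[507.48506685  76.93374616]
 [508.67307089  56.50569231]] [  1.97347103 -18.40898469] [513.27965067 511.47071822]
```

The rail line comes out at about 97° with a 2 mm lateral offset. I'll correct for that and go down to just above the rails.

Request:
play_rows --increments '[[-0.6, [0, 2.5, 8], 0.021], [-0.6, [0, 0, 18], 0], [-0.6, [0, 0, 25], 0], [-0.6, [0, 0, 22], 0], [-0.6, [0, 0, 14], 0], [-0.6, [0, 0, 6], 0], [-0.6, [0, 0, 2], 0], [-0.6, [0, 0, 0], 0], [-0.6, [0, 0, 0], 0]]'

```text
time: 7.55
tool_pos: [461.6, 164.7, 50.7]
tcp_rot: [179.9, -0.0, 97.1]
ft_force: [0.5, 0.4, -5.8]
finger_gap: 38.6
grip_force: 41.9
```

Request:
play_rows --increments '[[-0.6, [0, 0, 1], 0], [-0.6, [0, 0, 1], 0]]'

```text
time: 7.72
tool_pos: [461.7, 164.8, 48.9]
tcp_rot: [179.9, -0.0, 97.2]
ft_force: [-0.4, -0.5, -5.1]
finger_gap: 38.4
grip_force: 41.9
```

Request:
play_rows --increments '[[-0.6, [0, 0, 1], 0], [-0.6, [0, 0, 0.5], 0], [-0.6, [0, 0, 0], 0]]'

```text
time: 7.97
tool_pos: [460.6, 164.5, 46.3]
tcp_rot: [180.0, -0.0, 97.2]
ft_force: [0.7, -0.6, -4.8]
finger_gap: 38.6
grip_force: 41.9
```

Request:
play_rows --increments '[[-0.6, [0, 0, 1], 0], [-0.6, [0, 0, 0], 0]]'

```text
time: 8.13
tool_pos: [460.7, 164.5, 46.1]
tcp_rot: [-180.0, 0.0, 97.2]
ft_force: [-5.2, -2.0, 3.4]
finger_gap: 39.0
grip_force: 43.0
```

Request:
play_rows --increments '[[-0.6, [0, 0, 0.7], 0], [-0.6, [0, 0, 0], 0]]'

```text
time: 8.3
tool_pos: [460.8, 164.5, 46.0]
tcp_rot: [-180.0, 0.0, 97.2]
ft_force: [-8.3, -2.5, 11.1]
finger_gap: 38.5
grip_force: 43.8
```

Contact is on the +x rail only, so I'm about 1.5 mm too far that way. I'll correct it and set the sleeve down.

Request:
play_rows --increments '[[-0.6, [0, -0.8, 0], 0], [-0.6, [0, -0.7, 0], 0], [-0.6, [0, 0, 0], 0]]'

```text
time: 8.55
tool_pos: [460.5, 164.5, 45.9]
tcp_rot: [179.8, -0.0, 97.2]
ft_force: [-0.9, -0.9, 6.5]
finger_gap: 38.7
grip_force: 43.1
```

Request:
play_rows --increments '[[-0.6, [0, -0.4, 0.5], 0], [-0.6, [0, 0, 0], 0]]'

```text
time: 8.72
tool_pos: [460.5, 164.5, 45.9]
tcp_rot: [179.8, -0.0, 97.2]
ft_force: [-0.9, -1.2, 9.4]
finger_gap: 38.9
grip_force: 43.6
```

It is seated evenly on both rails. I'll release, go behind the sleeve, shut the fingers, and push the rear end gently.

Request:
play_rows --increments '[[0.3, [0, 0, 0], 0], [0.3, [0, 0, 0], 0], [0.3, [0, 0, 0], 0], [0.3, [0, 0, -8], 0], [0.3, [0, 0, -20], 0], [0.3, [0, 0, -25], 0], [0.3, [10, 0, -7], 0], [-1, [25, 0, 0], 0], [-1, [30, 0, 0], 0], [-1, [20, 0, 0], 0], [-1, [5, 0, 0], 0], [-1, [0, 0, 0], 0]]'

```text
time: 9.72
tool_pos: [447.0, 255.0, 103.9]
tcp_rot: [-180.0, -0.0, 97.3]
ft_force: [0.2, 0.4, -0.9]
finger_gap: 0.3
grip_force: 0.0
```

Run:
```python
from h import *
print(state())
p=snapshot("wrist");save(p,"w3")
loc(["sleeve_1","gauge_ring","gauge_leadin","gauge_runout"],p)
p["fish"]=1
for d in regions_of("sleeve_1",p)[:2]: print(round(d["p"],2),rect(p,d["mask"],62))
```

```text
{'t': 9.72, 'p': array([447. , 255. , 103.9]), 'rpy': array([-180. ,   -0. ,   97.3]), 'F': array([ 0.2,  0.4, -0.9]), 'gap': 0.3, 'grip': 0.0}
call sleeve_1 0.8 [460. 164.  60.]
0.62 (array([459.6, 166. ]), array([ 8.7, 26.4]), np.float32(97.3))
```

View pics/w3.png

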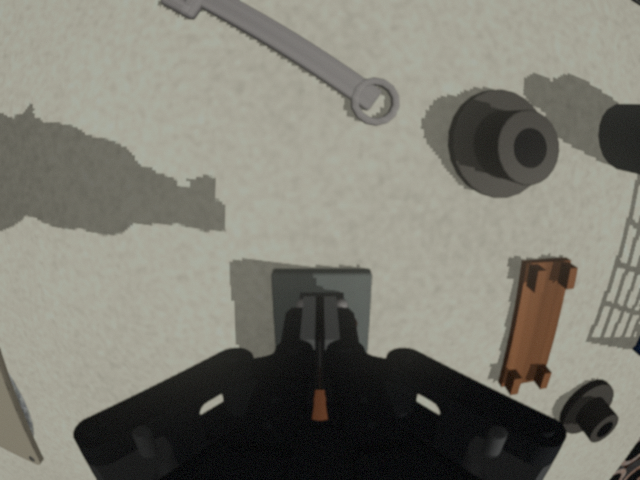

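The sleeve lies in place, visible at (320,405), and the shut fingers are centred on the middle line. I'll lower them behind it and push gently, which is the trial.

Request:
play_rows --increments '[[-1, [0, 0, 15], 0], [-1, [0, 0, 20], 0], [-1, [0, 0, 12], 0], [-1, [0, 0, 0], 0], [-1, [-5, 0, 0], 0], [-1, [-6, 0, 0], 0], [-1, [-6, 0, 0], 0], [-1, [-6, 0, 0], 0], [-1, [-6, 0, 0], 0], [-1, [-5, 0, 0], 0], [-1, [-4, 0, 0], 0], [-1, [0, 0, 0], 0]]'

```text
time: 11.02
tool_pos: [453.1, 215.3, 57.9]
tcp_rot: [179.9, -0.0, 97.1]
ft_force: [-0.5, 1.4, 0.8]
finger_gap: -0.0
grip_force: 0.6
```

Request:
play_rows --increments '[[-1, [-3, 0, 0], 0], [-1, [-3, 0, 0], 0], [-1, [-3, 0, 0], 0], [-1, [-3, 0, 0], 0], [-1, [-3, 0, 0], 0]]'

```text
time: 11.43
tool_pos: [454.9, 201.6, 57.9]
tcp_rot: [179.9, -0.1, 97.2]
ft_force: [-0.9, 6.5, 3.0]
finger_gap: -0.0
grip_force: 3.2
```

Request:
play_rows --increments '[[-1, [-2, 0, 0], 0], [-1, [-3, 0, 0], 0], [-1, [-3, 0, 0], 0], [-1, [-3, 0, 0], 0]]'

```text
time: 11.77
tool_pos: [456.3, 190.7, 57.9]
tcp_rot: [179.9, -0.1, 97.2]
ft_force: [0.3, 6.3, 3.7]
finger_gap: 0.1
grip_force: 3.2
```

Run:
```python
from h import *
print(state())
p=snapshot("side"); cv2.imwrite("pics/s3.png",cv2.resize(p["color"][200:360,250:450,::-1],(800,640))[:600])
loc(["sleeve_1","gauge_ring"],p)
```

```text
{'t': 11.77, 'p': array([456.3, 190.7,  57.9]), 'rpy': array([ 1.799e+02, -1.000e-01,  9.720e+01]), 'F': array([0.3, 6.3, 3.7]), 'gap': 0.1, 'grip': 3.2}
call sleeve_1 0.81 [463. 114.  64.]
call gauge_ring 0.91 [470.  63.  62.]
call gauge_ring 0.53 [ 727. -273.    4.]
```

View pics/s3.png

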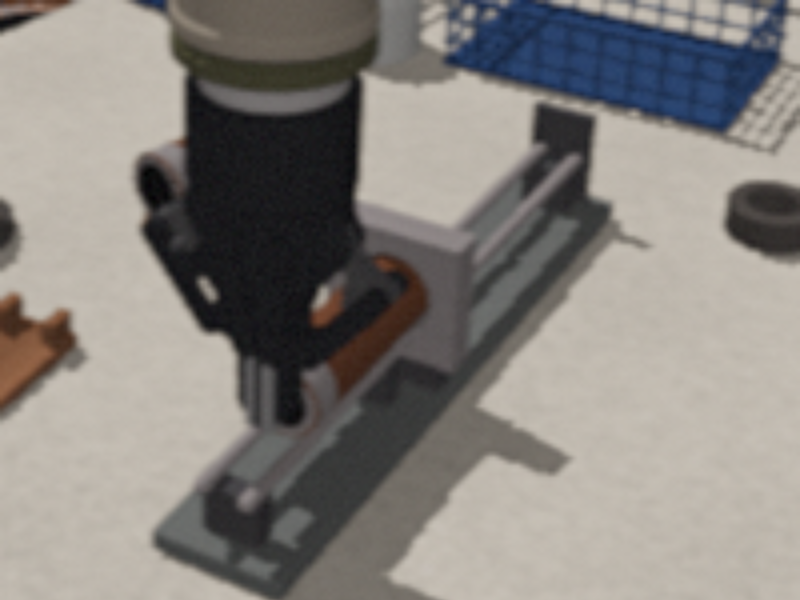

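The front band is hidden inside the bore and the push force is only about 6 N, so the sleeve fits. I'll push on.

Request:
play_rows --increments '[[-1, [-4, 0, 0], 0], [-1, [-7, 0, 0], 0], [-1, [-9, 0, 0], 0], [-1, [-9, 0, 0], 0], [-1, [-9, 0, 0], 0], [-1, [-9, 0, 0], 0], [-1, [-9, 0, 0], 0], [-1, [-9, 0, 0], 0], [-1, [-8, 0, 0], 0], [-1, [-6, 0, 0], 0], [-1, [-4, 0, 0], 0], [-1, [-2, 0, 0], 0]]'

```text
time: 12.92
tool_pos: [466.9, 105.8, 57.7]
tcp_rot: [179.9, -0.0, 97.1]
ft_force: [1.2, 7.0, 3.8]
finger_gap: -0.0
grip_force: 3.4
```

Request:
play_rows --increments '[[-1, [-2, 0, 0], 0], [-1, [-2, 0, 0], 0], [-1, [-2, 0, 0], 0], [-1, [-1.5, 0, 0], 0], [-1, [0, 0, 0], 0]]'

```text
time: 13.33
tool_pos: [467.7, 98.5, 57.6]
tcp_rot: [179.9, -0.0, 97.2]
ft_force: [0.9, 4.4, 3.9]
finger_gap: 0.1
grip_force: 2.3
```

Request:
play_rows --increments '[[-1, [3, 0, -8], 0], [-1, [0, 0, -22], 0], [-1, [0, 0, -25], 0], [0.6, [-15, 0, -8], 0], [0.6, [-28, 0, 0], 0], [0.6, [-30, 0, 0], 0], [0.6, [-25, 1, 0], 0], [0.6, [-12, 0, 10], 0], [0.6, [0, 0, 22], 0], [0.6, [0, 0, 24], 0], [0.6, [0, 0, 13], 0], [0.6, [0, 0, 5], 0]]'

```text
time: 14.33
tool_pos: [478.4, -7.5, 42.6]
tcp_rot: [-179.7, -0.1, 97.1]
ft_force: [-0.7, 0.2, 0.8]
finger_gap: 68.1
grip_force: 0.0
```

Run:
```python
from h import *
print(state())
p=snapshot("side"); loc(["sleeve_1","gauge_ring"],p)
p=snapshot("wrist"); loc(["sleeve_1","gauge_ring"],p)
p=snapshot("top"); loc(["sleeve_1"],p)
```

```text
{'t': 14.33, 'p': array([478.4,  -7.5,  42.6]), 'rpy': array([-1.797e+02, -1.000e-01,  9.710e+01]), 'F': array([-0.7,  0.2,  0.8]), 'gap': 68.1, 'grip': 0.0}
call sleeve_1 0.85 [647. -24.  42.]
call sleeve_1 0.78 [476.  23.  64.]
call gauge_ring 0.6 [471.  66.  63.]
call gauge_ring 0.4 [403. 393.   2.]
call sleeve_1 0.96 [479.  26.  60.]
call sleeve_1 0.57 [649. -20.  43.]
call sleeve_1 0.67 [650. -23.  42.]
```

Request:
play_rows --increments '[[0.6, [0, 3, -2], 0], [-0.5, [0, 0, 0], 0], [-0.5, [0, 0, 0], 0], [-0.5, [0, 0, 0], 0], [-0.5, [0, 0, 0], 0], [-0.5, [0, 0, 0], 0], [-0.5, [0, 0, 0], 0]]' --force 25

```text
time: 15.32
tool_pos: [482.5, -7.7, 48.2]
tcp_rot: [-179.7, -0.0, 97.2]
ft_force: [-12.7, -0.7, 13.3]
finger_gap: 39.5
grip_force: 25.0
```

Request:
play_rows --increments '[[-0.5, [0, -1.5, -1], 0], [-0.5, [0, 0, 0], 0], [-0.5, [0, 0, 0], 0]]'

```text
time: 15.57
tool_pos: [482.4, -7.6, 48.5]
tcp_rot: [-180.0, -0.0, 97.2]
ft_force: [0.1, -0.7, -3.4]
finger_gap: 39.4
grip_force: 25.8
```

Balanced. Now I'll pull it along the rails, with a check partway.

Request:
play_rows --increments '[[-0.5, [-3, 0, 0], 0], [-0.5, [-6, 0, 0], 0], [-0.5, [-7, 0, 0], 0], [-0.5, [-7, 0, 0], 0], [-0.5, [-4, 0, 0], 0]]'

```text
time: 15.98
tool_pos: [486.2, -35.5, 48.8]
tcp_rot: [-180.0, 0.0, 97.1]
ft_force: [-1.5, -0.1, -4.9]
finger_gap: 39.3
grip_force: 25.8
```

Request:
play_rows --increments '[[-0.5, [-4, 0, 0], 0], [-0.5, [-7, 0, 0], 0], [-0.5, [-8, 0, 0], 0], [-0.5, [-8, 0, 0], 0], [-0.5, [-8, 0, 0], 0], [-0.5, [-6, 0, 0], 0], [-0.5, [-4, 0, 0], 0], [-0.5, [0, 0, 0], 0], [-0.5, [0, 0, 0], 0]]'

```text
time: 16.73
tool_pos: [491.9, -79.5, 49.0]
tcp_rot: [180.0, 0.0, 97.1]
ft_force: [0.3, -0.6, -3.7]
finger_gap: 38.8
grip_force: 25.8
```

Request:
play_rows --increments '[[-0.5, [0, 0, 1], 0], [-0.5, [0, 0, 0], 0], [-0.5, [0, 0, 0], 0]]'

```text
time: 16.98
tool_pos: [492.0, -79.2, 48.5]
tcp_rot: [180.0, 0.0, 97.2]
ft_force: [-3.8, -3.3, 3.0]
finger_gap: 39.2
grip_force: 26.3
```

Request:
play_rows --increments '[[-0.5, [0, -0.6, 0.3], 0], [-0.5, [0, 0, 0], 0], [0.4, [0, 0, 0], 0], [0.4, [0, 0, 0], 0], [0.4, [0, 0, 0], 0], [0.4, [0, 0, -10], 0], [0.4, [0, 0, -25], 0], [0.4, [0, 0, -30], 0], [1, [0, 0, -30], 0], [1, [0, 0, -10], 0]]'

```text
time: 17.82
tool_pos: [493.7, -79.6, 158.4]
tcp_rot: [179.6, 0.1, 97.2]
ft_force: [0.4, -1.0, -0.6]
finger_gap: 81.9
grip_force: 0.0
```

Run:
```python
from h import *
print(state())
p=snapshot("wrist"); loc(["sleeve_1","gauge_ring"],p); p["fish"]=1
for d in regions_of("sleeve_1",p)[:2]: print(round(d["p"],2),rect(p,d["mask"],42))
plan(649.5,-22,150,83.2,6,1,m=3)
```

```text
{'t': 17.82, 'p': array([493.7, -79.6, 158.4]), 'rpy': array([1.796e+02, 1.000e-01, 9.720e+01]), 'F': array([ 0.4, -1. , -0.6]), 'gap': 81.9, 'grip': 0.0}
call sleeve_1 0.9 [487. -49.  62.]
call sleeve_1 0.76 [652. -21.  44.]
call gauge_ring 0.91 [474.  65.  63.]
0.75 (array([489.4, -54.5]), array([ 44.2, 152.6]), np.float32(97.3))
0.71 (array([732. ,  94.9]), array([65. , 70.7]), np.float32(6.3))
[[1,[6.1,27.4,0.4],0.0812],[1,[8.3,26.8,0.4],0.0812],[1,[10.5,26.0,0.4],0.0812],[1,[12.6,25.1,0.4],0.0],[1,[12.6,25.1,0.4],0.0],[1,[12.6,25.1,0.4],0.0]]
```

Sleeve A lies on the run-out rails 115 mm from the ring, clear of it. Now sleeve B.

Request:
play_rows --increments '[[1, [6.1, 27.4, 0], 0.0812], [1, [8.3, 26.8, 0], 0.0812], [1, [10.5, 26.0, 0], 0.0812], [1, [12.6, 25.1, 0], 0], [1, [12.6, 25.1, 0], 0], [1, [12.6, 25.1, 0], 0], [1, [0, 0, 0], 0], [1, [0, 0, 0], 0]]'

```text
time: 18.68
tool_pos: [648.8, -21.2, 149.0]
tcp_rot: [-179.7, 0.0, 83.3]
ft_force: [0.1, -0.7, -0.4]
finger_gap: 85.4
grip_force: 0.0
```

Run:
```python
from h import *
print(state())
p=snapshot("wrist"); save(p,"w4"); loc(["sleeve_1"],p); p["fish"]=1
for d in regions_of("sleeve_1",p)[:2]: print(round(d["p"],2),rect(p,d["mask"],42))
p=snapshot("top"); loc(["sleeve_1"],p)
print(state())
```

```text
{'t': 18.68, 'p': array([648.8, -21.2, 149. ]), 'rpy': array([-179.7,    0. ,   83.3]), 'F': array([ 0.1, -0.7, -0.4]), 'gap': 85.4, 'grip': 0.0}
call sleeve_1 0.7 [649. -19.  41.]
call sleeve_1 0.63 [488. -50.  61.]
0.94 (array([471.5, -52.3]), array([ 57. , 136.9]), np.float32(97.1))
0.83 (array([650. , -25.9]), array([ 46.2, 144.3]), np.float32(82.9))
call sleeve_1 0.91 [649. -21.  44.]
call sleeve_1 0.59 [764. 111.  -3.]
call sleeve_1 0.57 [488. -46.  66.]
{'t': 18.93, 'p': array([648.8, -22.5, 152.5]), 'rpy': array([-180. ,    0. ,   83.2]), 'F': array([ 0.1, -0.4, -0. ]), 'gap': 85.4, 'grip': 0.0}
```

View pics/w4.png

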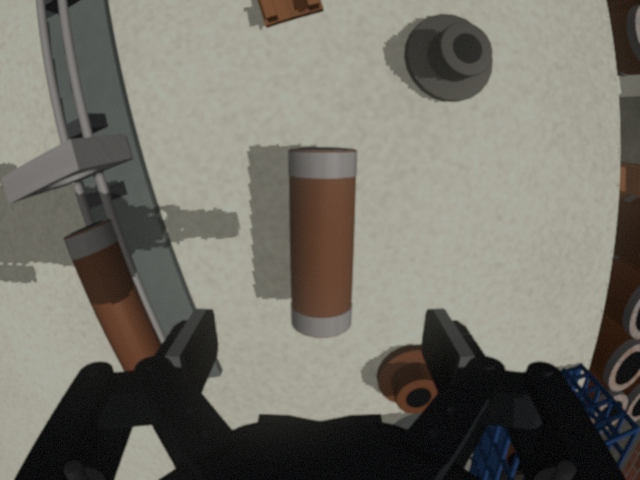

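Sleeve B is centred at (322,240) and in line with the tool, with sleeve A behind the plate at left. I'll descend and grip.

Request:
play_rows --increments '[[1, [0, 0, 22], 0], [1, [0, 0, 28], 0], [1, [0, 0, 28], 0], [1, [0, 0, 25], 0], [1, [0, 0, 14], 0], [1, [0, 0, 7], 0], [1, [0, 0, 0], 0], [-0.5, [0, 0, 0], 0], [-0.5, [0, 0, 0], 0], [-0.5, [0, 0, 0], 0], [-0.5, [0, 0, 0], 0], [-0.5, [0, 0, 0], 0]]' --force 40

```text
time: 19.93
tool_pos: [650.0, -22.0, 30.9]
tcp_rot: [180.0, 0.0, 83.2]
ft_force: [-7.2, -0.0, 11.5]
finger_gap: 44.5
grip_force: 40.2
```

Request:
play_rows --increments '[[-0.5, [0, 0, 0], 0], [-0.5, [0, 0, 0], 0]]'

```text
time: 20.1
tool_pos: [650.1, -22.0, 31.0]
tcp_rot: [180.0, 0.0, 83.2]
ft_force: [-7.0, -0.1, 9.6]
finger_gap: 44.4
grip_force: 40.2
```

Run:
```python
from h import *
s=state();print(s)
x,y,_=s["p"]
plan(579,-363,150,8.6,13,-0.5,start=[x,y,150,83.2],m=12)
p=snapshot("top")
for d in regions_of("basket",p)[:1]: print(rect(p,d["mask"],40))
loc(["basket","basket_floor"],p)
```

```text
{'t': 20.1, 'p': array([650.1, -22. ,  31. ]), 'rpy': array([180. ,   0. ,  83.2]), 'F': array([-7. , -0.1,  9.6]), 'gap': 44.4, 'grip': 40.2}
[[-0.5,[-26.7,-2.3,-0.0],0.1085],[-0.5,[-26.8,0.6,-0.0],0.1085],[-0.5,[-26.6,3.5,-0.0],0.1085],[-0.5,[-26.0,6.3,-0.0],0.1085],[-0.5,[-25.2,9.1,-0.0],0.1085],[-0.5,[-24.1,11.8,-0.0],0.1085],[-0.5,[-22.6,14.3,-0.0],0.1085],[-0.5,[-21.0,16.7,-0.0],0.1085],[-0.5,[-19.0,18.9,-0.0],0.1085],[-0.5,[-16.9,20.8,-0.0],0.1085],[-0.5,[-14.5,22.5,-0.0],0.1085],[-0.5,[-12.0,24.0,-0.0],0.1085]]
[[-0.5,[-9.3,25.1,-0.0],0.0]]
call basket 0.92 [ 579. -359.    2.]
call basket_floor 0.85 [ 579. -368.    0.]
```

It grips at 44.5 mm, so this is the oversize one, but I have it slightly above its middle. I'll regrip 6 mm lower so it can't squeeze out.

Request:
play_rows --increments '[[0.5, [0, 0, 0], 0], [0.5, [0, 0, 0], 0], [0.5, [0, -0.7, 3], 0], [0.5, [0, 0, 3], 0], [0.5, [0, 0, 0], 0], [-0.5, [0, 0, 0], 0], [-0.5, [0, 0, 0], 0], [-0.5, [0, 0, 0], 0], [-0.5, [0, 0, 0], 0], [-0.5, [0, 0, 0], 0], [-0.5, [0, 0, 0], 0]]' --force 60

```text
time: 21.22
tool_pos: [649.7, -22.0, 23.0]
tcp_rot: [179.9, -0.0, 83.2]
ft_force: [4.7, 0.3, -2.9]
finger_gap: 44.4
grip_force: 61.7
```

Request:
play_rows --increments '[[-0.5, [0, 0, -12], 0], [-0.5, [0, 0, -25], 0], [-0.5, [0, 0, -32], 0], [-0.5, [0, 0, -32], 0], [-0.5, [0, 0, -18], 0], [-0.5, [0, 0, -6], 0]]'

```text
time: 21.72
tool_pos: [650.3, -22.0, 152.2]
tcp_rot: [179.8, -0.0, 83.2]
ft_force: [0.2, -0.3, -5.5]
finger_gap: 44.3
grip_force: 63.1
```

Request:
play_rows --increments '[[-0.5, [-26.7, -2.3, 0], 0.1085], [-0.5, [-26.8, 0.6, 0], 0.1085], [-0.5, [-26.6, 3.5, 0], 0.1085], [-0.5, [-26.0, 6.3, 0], 0.1085], [-0.5, [-25.2, 9.1, 0], 0.1085], [-0.5, [-24.1, 11.8, 0], 0.1085], [-0.5, [-22.6, 14.3, 0], 0.1085], [-0.5, [-21.0, 16.7, 0], 0.1085], [-0.5, [-19.0, 18.9, 0], 0.1085], [-0.5, [-16.9, 20.8, 0], 0.1085], [-0.5, [-14.5, 22.5, 0], 0.1085], [-0.5, [-12.0, 24.0, 0], 0.1085]]'

```text
time: 22.72
tool_pos: [581.3, -336.9, 145.0]
tcp_rot: [-179.8, 0.2, 8.3]
ft_force: [0.7, 0.2, -5.8]
finger_gap: 44.5
grip_force: 62.7
```

Request:
play_rows --increments '[[-0.5, [-6, 15, 0], 0], [-0.5, [-3, 10, 0], 0], [-0.5, [0, 0, 0], 0], [-0.5, [0, 0, 0], 0]]'

```text
time: 23.05
tool_pos: [577.9, -362.1, 146.6]
tcp_rot: [-179.9, 0.1, 8.7]
ft_force: [-0.4, -0.3, -6.1]
finger_gap: 44.3
grip_force: 62.8
```

Run:
```python
from h import *
print(state())
p=snapshot("wrist"); save(p,"w5"); loc(["basket","basket_floor","sleeve_1"],p)
print(state())
```

```text
{'t': 23.05, 'p': array([ 577.9, -362.1,  146.6]), 'rpy': array([-1.799e+02,  1.000e-01,  8.700e+00]), 'F': array([-0.4, -0.3, -6.1]), 'gap': 44.3, 'grip': 62.8}
call sleeve_1 0.7 [ 577. -360.  165.]
{'t': 23.25, 'p': array([ 578.7, -361.3,  147.6]), 'rpy': array([-180. ,    0. ,    8.7]), 'F': array([ 0.3, -0.4, -6. ]), 'gap': 44.3, 'grip': 62.8}
```

View pics/w5.png

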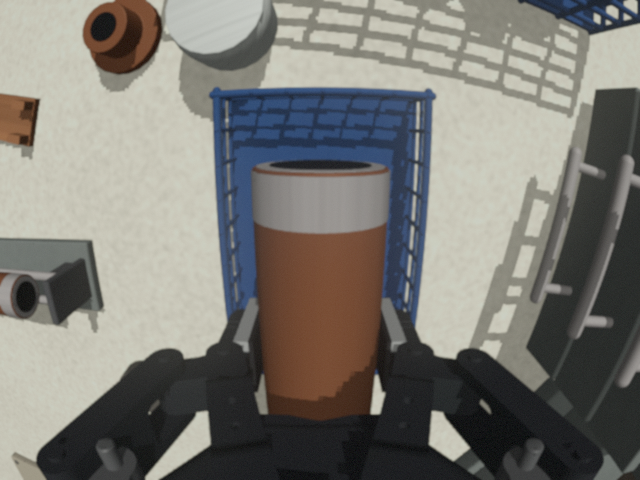

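The sleeve is centred and parallel in the basket, whose far corners are at (217,93) and (431,93). I'll lower it.

Request:
play_rows --increments '[[-0.5, [0, 0, 12], 0], [-0.5, [0, 0, 25], 0], [-0.5, [0, 0, 30], 0], [-0.5, [0, 0, 28], 0], [-0.5, [0, 0, 20], 0], [-0.5, [0, 0, 12], 0], [-0.5, [0, 0, 5], 0], [-0.5, [0, 0, 2], 0], [-0.5, [0, 0, 0], 0], [-0.5, [0, 0, 0], 0]]'

```text
time: 24.08
tool_pos: [579.5, -363.6, 15.7]
tcp_rot: [179.9, -0.1, 8.6]
ft_force: [-0.2, -0.6, -6.4]
finger_gap: 44.4
grip_force: 62.9
```

Request:
play_rows --increments '[[-0.5, [0, 0, 1], 0], [-0.5, [0, 0, 1], 0], [-0.5, [0, 0, 0], 0]]'

```text
time: 24.33
tool_pos: [578.7, -363.2, 12.5]
tcp_rot: [179.9, -0.1, 8.6]
ft_force: [-0.2, 0.5, -5.7]
finger_gap: 44.5
grip_force: 62.9
```

Request:
play_rows --increments '[[-0.5, [0, 0, 1], 0], [-0.5, [0, 0, 1], 0], [-0.5, [0, 0, 0], 0]]'

```text
time: 24.58
tool_pos: [578.1, -362.7, 9.4]
tcp_rot: [-180.0, 0.0, 8.6]
ft_force: [1.2, -0.2, -7.0]
finger_gap: 44.8
grip_force: 62.9
```

Request:
play_rows --increments '[[-0.5, [0, 0, 1], 0], [-0.5, [0, 0, 0], 0]]'

```text
time: 24.75
tool_pos: [578.3, -362.9, 8.7]
tcp_rot: [180.0, -0.0, 8.6]
ft_force: [1.3, -0.6, -5.7]
finger_gap: 44.1
grip_force: 63.2
```

Request:
play_rows --increments '[[-0.5, [0, 0, 1], 0], [-0.5, [0, 0, 0], 0]]'

```text
time: 24.92
tool_pos: [578.3, -362.9, 8.6]
tcp_rot: [180.0, -0.0, 8.6]
ft_force: [-3.7, 3.6, 2.6]
finger_gap: 44.2
grip_force: 63.9
```

It's resting on the floor. I'll release it slowly and lift straight out.

Request:
play_rows --increments '[[0.3, [0, 0, 0], 0], [0.3, [0, 0, 0], 0], [0.3, [0, 0, 0], 0], [0.3, [0, 0, -8], 0], [0.3, [0, 0, -20], 0], [0.3, [0, 0, -30], 0], [0.3, [0, 0, -35], 0], [0.3, [0, 0, -35], 0], [0.3, [0, 0, -25], 0], [0.3, [0, 0, -10], 0], [0.3, [0, 0, 0], 0], [0.3, [0, 0, 0], 0]]'

```text
time: 25.92
tool_pos: [578.4, -362.9, 170.7]
tcp_rot: [180.0, -0.0, 8.6]
ft_force: [-0.5, 0.5, -1.3]
finger_gap: 55.5
grip_force: 0.0
```

Run:
```python
from h import *
print(state())
for c in ("wrist","side","top"):
    p=snapshot(c); print(c); loc(["sleeve_1","gauge_ring","basket_floor","hub_a","grease_tin","collar"],p)
    if c=="side": save(p,"end")
```

```text
{'t': 25.92, 'p': array([ 578.4, -362.9,  170.7]), 'rpy': array([180. ,  -0. ,   8.6]), 'F': array([-0.5,  0.5, -1.3]), 'gap': 55.5, 'grip': 0.0}
wrist
call sleeve_1 0.8 [ 581. -359.   29.]
call hub_a 0.69 [ 716. -178.   -3.]
call grease_tin 0.91 [ 729. -273.   -0.]
call grease_tin 0.21 [649. -19.   2.]
call collar 0.62 [ 386. -205.    2.]
side
call sleeve_1 0.88 [ 577. -365.   24.]
call sleeve_1 0.87 [487. -48.  64.]
call gauge_ring 0.97 [475.  70.  64.]
call basket_floor 0.83 [ 580. -363.    6.]
call hub_a 0.96 [ 717. -181.   -1.]
call hub_a 0.76 [763. 104.   3.]
call hub_a 0.73 [559. 342.   2.]
call grease_tin 0.92 [ 724. -271.    4.]
call grease_tin 0.28 [ 577. -366.   29.]
call collar 0.78 [ 387. -206.   -2.]
top
call sleeve_1 0.98 [490. -48.  65.]
call sleeve_1 0.73 [ 577. -363.   26.]
call gauge_ring 0.58 [472.  65.  64.]
call gauge_ring 0.54 [ 388. -204.   -2.]
call basket_floor 0.7 [ 579. -368.    4.]
call hub_a 0.96 [ 719. -175.   -3.]
call hub_a 0.94 [762. 109.  -2.]
call hub_a 0.59 [566. 350.  -1.]
call grease_tin 0.85 [ 730. -273.   -3.]
call grease_tin 0.15 [460. 158.  67.]
call collar 0.95 [ 388. -207.    1.]
```

View pics/end.png

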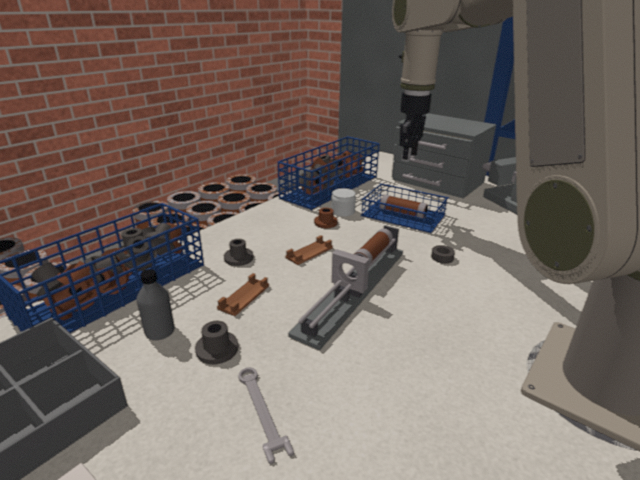

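The final picture shows the fitting sleeve on the run-out rails at (375,245). The oversize one lies flat in the basket at (403,207), and the hand is clear of everything.

```bash
python3 -c "
from bench import *
print(hand_in())"
```

```text
the job is handed in; nothing more can be done
None
```

The 40 mm sleeve went through the ring and lies on the run-out rails, about 115 mm from the ring's centre and clear of it; the 46 mm sleeve lies flat in the blue basket, identified by its grip width (about 44.5 mm against 39 mm) rather than tried in the ring, and the job was handed in at about 26 s of the 72 s.

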